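# Lay the tall carton down in the scanner's frame

## Robot

A 6-joint arm with a two-finger parallel gripper is mounted at the origin on the work surface. World frame = base frame: x ahead of the robot, y to its left, z up, the work surface at z = 0. Lengths are in m, angles in rad, forces in N, time in s.
With the tool pointing down it reaches from about 0.225 to 0.875 m from the base axis. Payload 3.4 kg.
Tool frame: the origin (TCP) lies on the centre line of the jaws, within the pads' length; the fingertips stand 8 mm ahead of it and the grasp point (between the pads) lies 11 mm behind it; z points along the fingers, y is the line along which they close (so a half turn about z gives the same grasp; the last joint's range is limited). The gripper opens to 85 mm and grips with 20 to 120 N. Pads are 22 mm wide; open, the fingers measure 114 mm over their backs; the gripper's body (76 mm by 85 mm) begins 54 mm behind the grasp point. The pads swing forward as they close: fully open they stand 13 mm farther back than shut.
Start: joints at [-1.39, 0.276, 1.505, -0, 1.361, -0.121], TCP at [0.171, -0.549, 0.239] pointing down, gripper open.
Joint ranges: [-2.89, 2.89], [-0.75, 2.08], [0.22, 2.7], [-1.18, 4.32], [0.11, 2.71], [-2.7, 2.7]. Speed limits (rad/s): [2.57, 2.57, 3.14, 3.14, 3.14, 3.14].

## Interface

Orientations are given as a unit quaternion [x, y, z, w].
In Python, from rig import telemetry, get_image, camera_info, arm, find_in, spot_point gives the robot as it stands.
- The arm moves only by the tool carry_out, never from a script. Its argument "rows" is a list of rows, each an object with "linear": the shift along the tool's x, y, z scaled (see below), a list of three; "rot": the turn, a rotation vector about the tool's x, y, z scaled (see below), a list of three; "hand": the finger opening in mm, from 0 to 85.4. A call has 1 to 8 rows; each row shifts and turns the commanded pose from where the row before left it, along the tool's axes as they then stand; what a row does not reach is not made up. The controller multiplies each number of a shift by 0.08 m and each number of a turn by 360 degrees. A row lasts 1/10 s, in which the tool goes at most 50 mm and 8.59 degrees, less where a joint would pass 70% of its speed; a pose out of reach is approached as far as the arm can. A call with a number of a shift or a turn outside -1 to 1 is refused whole. A call with a gripper value outside its range is refused whole. The fingers move at their own pace and stop on an object; "squeeze" is the grip in N (left out, the last holds). Time passes only in rows, so rows that do not move let the fingers close. It gives the time, the measured TCP pose, the force, the opening and the grip force at its end, in the units of the state.
- telemetry.get_state(): the state, without advancing time (a new reading comes with each control period).
- get_image(name): name is "scene" or "side" or "wrist"; returns the picture (420x560x3 uint8, red, green, blue); there is no depth.
- camera_info(name): a dict with "intrinsics" (3x3 intrinsics, pixels), "extrinsics" (4x4, takes a point from world to camera coordinates); the wrist camera has in their place "hand_eye" (4x4, takes a point from camera to tool coordinates, whose origin is the TCP and whose axes are the flange's). Camera axes: x right, y down, z forward; pixel columns grow to the right and rows downward; lengths in m; the calibration is good to about 2 mm. A picture is of the moment at which its call begins: read the wrist's pose just before it. camera_info takes no time and is no camera call.
- arm.sign_off(): hands the job in; it is judged then, once.
Trained networks look in the newest picture that a camera, given by its name, has taken for a name from the list of things; names that differ only in an ending like _2 or _b are one class to them, and where a whole thing is asked for, a point or a joint stands for the part that bears it (a point fixed in the world has none). Each returns a list of dicts, best first, with "score" (0 to 1); they miss things now and then, are a little off and sometimes report something else, mostly with a low value. They report only what shows in the picture. A call takes as long as a camera call. They do not tell look-alikes from the thing itself.
- find_in(camera, name): "extent" ([left, top, right, bottom] in pixels, round what is visible of it).
- spot_point(camera, name): "location" ([column, row] in pixels: a listed point, or the origin of a listed thing).
The state is a dict: "time_s": time; "joints": joint angles; "joint_vel": joint speeds; "effort": joint torques, N m; "tcp_pos": TCP position; "eef_rot": TCP orientation; "wrist_force": force on the tool from outside, world axes, zero at the start; "wrist_torque": the same for the moment, N m; "grip_width": finger opening in m; "gripper_force": force on a finger pad.
Only numpy, scipy, OpenCV 4.12 (cv2) and the standard library are available. Lean on these libraries where they do the work, as an engineer would, in place of code of your own. Each camera call takes 0.05 s, during which the arm holds its last target. There are 200 camera calls.

## Task

Get the tall carton ready for scanning with pushes alone: push it low down so that it slides forward, still standing, until its far bottom edge has crossed the near line of the white frame on the rubber mat, then push it high up so that it topples away from the robot and ends flat, barcode label upwards, wholly inside the frame (the printed line counts as inside). Push lightly, never pick the carton up, and leave the scanner and the other goods on the counter alone.

Things in the scene. Friction and masses are not known exactly. Their poses are not given: they have to be found in the camera images.
- carton: the tall plain cardboard carton, 55 deep (x) x 85 wide (y) x 140 tall (z), 0.25 to 0.5 kg, evenly filled; stands on the mat between robot and frame, within 0.12 rad of square to it. Origin: centre of its underside. Its -x face, towards the robot, bears a white barcode label. It is to topple towards its +x: then its x axis points down, its z axis away from the robot
- foot_left (a point): left end (+y) of the carton's far (+x) bottom edge, about which it tips; 27.5 mm ahead of the underside's centre and 42.5 mm to its left. Friction on the mat is 0.5 to 0.7: pushed within 30 mm of its foot the carton slides, pushed near its top it tips, and past 22 degrees it falls by itself. For the low push lean the gripper back so that only the fingertips meet it
- foot_right (a point): right end (-y) of the same far bottom edge
- head_left (a point): left end (+y) of the carton's far (+x) top edge, 140 mm above foot_left while it stands
- head_right (a point): right end (-y) of the same far top edge
- frame (a point): centre of the white printed rectangle on the black rubber mat, at the mat's surface, 3 mm above the counter. It measures 190 along its x (away from the robot) x 135 along its y over the outside of its 5 mm lines: the near line's outer edge is at x = -95 mm. The mat is fixed, 410 x 230 x 3, and reaches 280 mm towards the robot from this point
- scanner: black hands-free barcode scanner on a fixed stand, about 85 x 85 at its base and 200 tall, beside the mat to the left of the frame, looking at it. Origin: centre of its underside
- squat_carton: small plain carton without label, 55 x 55 x 75 tall, standing beside the mat on the right. Origin: centre of its underside
- tin: round aluminium tin with lid, 73 diameter, 88 tall, standing beside the mat on the right. Origin: centre of its underside
- glass_base: green glass water-pipe base, bulb 100 diameter narrowing to a 42 neck, 157 tall, standing beside the mat on the left. Origin: centre of its underside
There are look-alikes about, which are no part of the job. Leave any blue look-alike of the carton alone.

How it is judged:
On the way, in this order (a step that is already met when the one before it is completed fails the run):
1. the carton stands upright (within 8 degrees) with its whole far bottom edge inside the frame (angle between carton's own z axis and vertical below 0.14 rad and x of foot_left in the frame of frame between -0.095 and 0.095 m and y of foot_left in the frame of frame between -0.0675 and 0.0675 m and x of foot_right in the frame of frame between -0.095 and 0.095 m and y of foot_right in the frame of frame between -0.0675 and 0.0675 m), for 0.2 s.
2. the carton has toppled away from the robot: it lies flat, label up (angle between carton's own x axis and vertical above 3 rad), for 0.1 s.
At the end, for the whole second after the job is handed in: the carton lies flat within 8 degrees, label face up, at rest, with all four corners of its underside (the former far face) within the 190 x 135 mm outline of the printed frame (angle between carton's own x axis and vertical above 3 rad and x of foot_left in the frame of frame between -0.095 and 0.095 m and y of foot_left in the frame of frame between -0.0675 and 0.0675 m and x of foot_right in the frame of frame between -0.095 and 0.095 m and y of foot_right in the frame of frame between -0.0675 and 0.0675 m and x of head_left in the frame of frame between -0.095 and 0.095 m and y of head_left in the frame of frame between -0.0675 and 0.0675 m and x of head_right in the frame of frame between -0.095 and 0.095 m and y of head_right in the frame of frame between -0.0675 and 0.0675 m and linear speed of carton below 0.01 m/s); the robot touches nothing.
It fails at once if the carton is picked up: its far bottom edge rises more than 12 mm off the mat (height (world z) of any of foot_left, foot_right above 0.015 m).
It fails at once if the fingers press or squeeze the carton with more than 20 N (contact force between the fingers and carton above 20 N).
It fails at once if the scanner is touched (over 1 N) (contact force between scanner and anything else above 1 N).
It fails at once if one of the other goods is moved by more than 15 mm or tilted (distance of any of squat_carton, tin, glass_base from where it was at the start of the episode above 0.015 m or angle between any of squat_carton, tin, glass_base's own z axis and vertical above 0.2 rad).
It also fails if it takes over 38 s, if anything falls off the work surface, if the arm or the gripper's body presses on something with over 40 N, if the wrist force passes 120 N, or if a joint passes its speed limit or range.

## Working session

There is one attempt and no reset: what is moved stays moved. The work goes in short steps, Python scripts to look and compute and a tool call to move; the robot and the scene stay as the last step left them, time stands still between calls to the robot, and variables do not carry over. Pictures are saved under pics/ and viewed, at most 10 in all, crops included, and the job is handed in when it is done.

Besides the shell and the picture viewer there is one more tool, called after "Request:" in YAML: its name, and indented under it one key for each argument. carry_out: Moves the arm, as the interface text tells. Shifts and turns lie within -1 to 1; 1 stands for 0.08 m of shift or 360 degrees of turn. Its arguments: {"type":"object","properties":{"rows":{"type":"array"},"squeeze":{"type":"number"}},"required":["rows"]}

```bash
ls; mkdir -p pics; cat > h.py <<'E'
import numpy as np, cv2
from rig import telemetry, get_image, camera_info, arm, find_in, spot_point
def ray(c,px):
    i=camera_info(c);K=np.array(i['intrinsics']);T=np.array(i['extrinsics'])
    d=T[:3,:3].T@np.linalg.solve(K,[px[0],px[1],1.]);return -T[:3,:3].T@T[:3,3],d
def onz(c,px,z):
    o,d=ray(c,px);return o+d*(z-o[2])/d[2]
def tri(a,b):
    (o1,d1),(o2,d2)=a,b
    s=np.linalg.lstsq(np.c_[d1,-d2],o2-o1,rcond=None)[0]
    p,q=o1+s[0]*d1,o2+s[1]*d2
    return (p+q)/2,np.linalg.norm(p-q)
def proj(c,p):
    i=camera_info(c);q=np.array(i['extrinsics'])@np.r_[p,1];q=np.array(i['intrinsics'])@q[:3];return q[:2]/q[2]
E
python3 - <<'E'
from h import *
np.set_printoptions(precision=4,suppress=True)
for c in("scene","side"):
    im=get_image(c);cv2.imwrite(f"pics/{c}0.png",im[...,::-1])
    for n in("carton","foot_left","foot_right","head_left","head_right","frame","scanner","squat_carton","tin","glass_base"):
        print(c,n,[(np.round(r['location']),round(r['score'],2)) for r in spot_point(c,n)][:4])
print(telemetry.get_state())
E
```

```text
pics
scene carton [(array([162., 260.]), 0.96), (array([273., 198.]), 0.8)]
scene foot_left [(array([172., 275.]), 0.95), (array([293., 199.]), 0.58), (array([371., 211.]), 0.24)]
scene foot_right [(array([263., 212.]), 0.92), (array([137., 263.]), 0.62)]
scene head_left [(array([158., 242.]), 0.9), (array([292., 162.]), 0.67)]
scene head_right [(array([266., 175.]), 0.93), (array([122., 230.]), 0.89)]
scene frame [(array([313., 237.]), 0.85), (array([348., 171.]), 0.44)]
scene scanner [(array([374., 214.]), 0.82)]
scene squat_carton [(array([218., 239.]), 0.73)]
scene tin [(array([245., 281.]), 0.93)]
scene glass_base [(array([347., 170.]), 0.68)]
side carton [(array([342., 280.]), 0.97), (array([326., 235.]), 0.23)]
side foot_left [(array([317., 192.]), 0.98), (array([328., 300.]), 0.85), (array([329., 207.]), 0.43)]
side foot_right [(array([328., 262.]), 0.86)]
side head_left [(array([330., 235.]), 0.88), (array([320., 140.]), 0.75), (array([327., 296.]), 0.3)]
side head_right [(array([327., 206.]), 0.59)]
side frame [(array([256., 279.]), 0.93)]
side scanner [(array([226., 357.]), 0.83)]
side squat_carton [(array([330., 223.]), 0.75)]
side tin [(array([265., 220.]), 0.59), (array([323., 206.]), 0.32)]
side glass_base [(array([326., 388.]), 0.87), (array([328., 222.]), 0.21)]
{'time_s': 1.1, 'joints': array([-1.39  ,  0.2759,  1.5049,  0.    ,  1.3607, -0.121 ]), 'joint_vel': array([ 0.0013,  0.0005,  0.0018, -0.0028,  0.0004, -0.0006]), 'effort': array([  0.0018, -41.6665, -24.6107,   0.0002,   0.0006,  -0.    ]), 'tcp_pos': array([ 0.1709, -0.5491,  0.2393]), 'eef_rot': array([0.9886, 0.1503, 0.    , 0.0001]), 'wrist_force': array([ 0.028 , -0.8388, -0.8355]), 'wrist_torque': array([ 0.0167, -0.024 ,  0.0034]), 'gripper_force': 0.0, 'grip_width': 0.08550827720829393}
```

```bash
python3 - <<'E'
import cv2
a=cv2.imread("pics/scene0.png");b=cv2.imread("pics/side0.png")
cv2.imwrite("pics/s1.png",cv2.resize(a[100:340,80:440],None,fx=2.2,fy=2.2,interpolation=2))
cv2.imwrite("pics/d1.png",cv2.resize(b[100:430,160:440],None,fx=1.8,fy=1.8,interpolation=2))
E
```

```text
(no output)
```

View pics/s1.png

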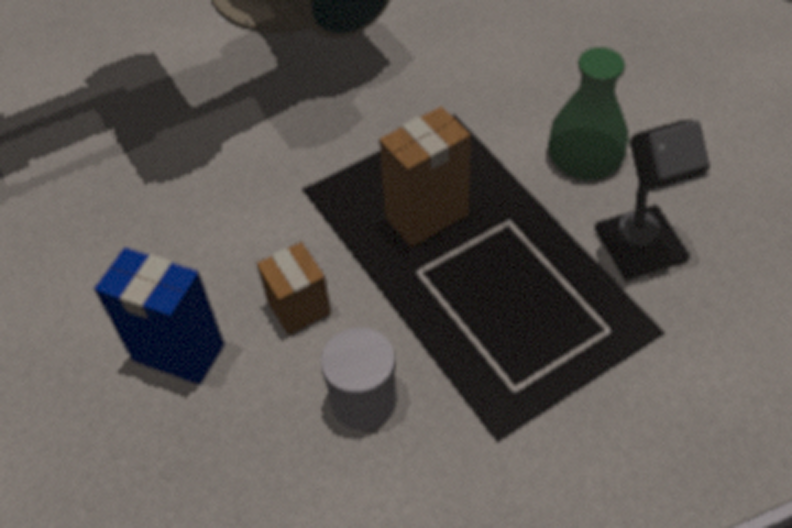

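View pics/d1.png

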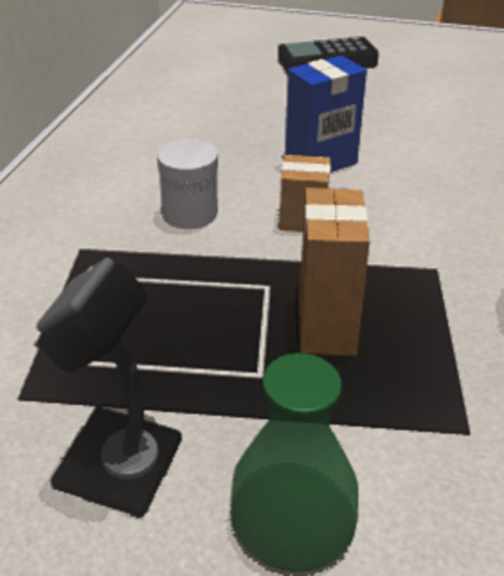

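The scene picture shows two tall cartons. The brown one stands on the mat, base at about (273,198), and the blue one stands off the mat at about (162,260). The brown one is the target because it is plain cardboard between robot and frame. The scanner is at (374,214), the glass at (347,170), the squat carton at (218,239) and the tin at (245,281).

```bash
cat >> h.py <<'E'
from scipy.optimize import least_squares
def frame_pose(c,im,guess=None):
    # white printed frame: threshold on the black mat, pixel -> z=.003, rect
    g=im.min(2).astype(np.uint8)
    m=(g>95).astype(np.uint8)
    return m
C={'fl':(.0275,.0425,0),'fr':(.0275,-.0425,0),'hl':(.0275,.0425,.14),'hr':(.0275,-.0425,.14),'nl':(-.0275,.0425,0),'nr':(-.0275,-.0425,0),'tl':(-.0275,.0425,.14),'tr':(-.0275,-.0425,.14)}
def fit(obs,guess,z0=.003):
    def P(v,k):
        x,y,z=C[k];c,s=np.cos(v[2]),np.sin(v[2]);return np.array([v[0]+c*x-s*y,v[1]+s*x+c*y,z0+z])
    f=lambda v:np.concatenate([proj(c,P(v,k))-px for c,k,px in obs])
    r=least_squares(f,guess,loss='soft_l1');return r.x,f(r.x).reshape(-1,2)
E
python3 - <<'E'
from h import *
np.set_printoptions(precision=4,suppress=True)
S=lambda u,v:np.array([80+u/2.2,100+v/2.2]);D=lambda u,v:np.array([160+u/1.8,100+v/1.8])
print("frame corners nl nr fr fl")
Q=np.array([onz("scene",S(*p),.003)[:2] for p in((509,220),(418,271),(516,391),(610,330))]);print(Q,Q.mean(0))
for e in((0,1),(1,2),(2,3),(3,0)):print(np.linalg.norm(Q[e[0]]-Q[e[1]]))
print("side near corners",onz("side",D(271,286),.003),onz("side",D(265,377),.003))
mc=np.array([onz("scene",S(*p),.003)[:2] for p in((458,115),(303,189),(498,440),(663,332))]);print("mat",mc)
ms=np.array([onz("side",D(*p),.003)[:2] for p in((468,433),(437,269),(80,250),(20,399))]);print("matside",ms)
obs=[("scene",'hl',S(470,130)),("scene",'hr',S(397,167)),("scene",'tl',S(446,109)),("scene",'tr',S(380,143)),("scene",'fr',S(415,244)),("scene",'fl',S(470,213)),
("side",'hl',D(303,235)),("side",'tl',D(368,241)),("side",'tr',D(362,190)),("side",'hr',D(306,189)),("side",'fl',D(299,349)),("side",'nl',D(357,355))]
v,r=fit(obs,[.4,0,0]);print("carton",v);print(r)
p,e=tri(ray("scene",S(470,130)),ray("side",D(303,235)));print("head_left tri",p,e)
p,e=tri(ray("scene",S(397,167)),ray("side",D(306,189)));print("head_right tri",p,e)
p,e=tri(ray("scene",S(470,213)),ray("side",D(299,349)));print("foot_left tri",p,e)
for n,a,b in(("scanner",(374,214),(226,357)),("squat",(218,239),(330,223)),("tin",(245,281),(265,220)),("glass",(347,170),(326,388))):print(n,onz("scene",a,0)[:2],onz("side",b,0)[:2])
E
```

```text
frame corners nl nr fr fl
[[ 0.5381  0.1209]
 [ 0.5655 -0.0081]
 [ 0.7501  0.0295]
 [ 0.7223  0.1578]] [0.644 0.075]
0.1319284316208813
0.1884028370950897
0.13126633821405614
0.18780503623195416
side near corners [ 0.5644 -0.0122  0.003 ] [0.5369 0.1193 0.003 ]
mat [[ 0.3518  0.1342]
 [ 0.395  -0.0928]
 [ 0.7936 -0.0115]
 [ 0.7473  0.2105]]
matside [[ 0.3506  0.1314]
 [ 0.3944 -0.094 ]
 [ 0.7941 -0.0113]
 [ 0.7472  0.2122]]
carton [0.4955 0.0317 0.2095]
[[ 0.6674  2.5125]
 [ 4.2447  0.8689]
 [-1.4875 -1.3065]
 [-0.6883 -2.3779]
 [-2.1177  1.8643]
 [-0.4677  1.3273]
 [ 1.2867  1.9147]
 [ 0.212   0.2236]
 [ 0.4425 -0.5841]
 [-0.2297 -1.3167]
 [-0.3755  2.2377]
 [-1.1425  0.8212]]
head_left tri [0.5135 0.0793 0.1488] 0.005422623732219779
head_right tri [ 0.528  -0.01    0.1402] 0.009332410816313825
foot_left tri [0.5135 0.0798 0.0088] 0.0011808763831273556
scanner [0.6412 0.2523] [0.6321 0.2483]
squat [ 0.558  -0.1442] [ 0.5544 -0.1471]
tin [ 0.6936 -0.1219] [ 0.6961 -0.1173]
glass [0.4772 0.2605] [0.4737 0.2551]
```

```bash
python3 - <<'E'
import cv2,numpy as np
from h import *
a=cv2.imread("pics/scene0.png");b=cv2.imread("pics/side0.png")
A=cv2.resize(a[140:220,245:305],None,fx=6,fy=6,interpolation=cv2.INTER_CUBIC)
B=cv2.resize(b[195:305,315:375],None,fx=6,fy=6,interpolation=cv2.INTER_CUBIC)
B=B[:600]
o=np.zeros((600,740,3),np.uint8);o[:480,:360]=A;o[:,370:730]=B[:600]
cv2.imwrite("pics/z.png",cv2.convertScaleAbs(o,alpha=1.6))
E
```

```text
(no output)
```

View pics/z.png

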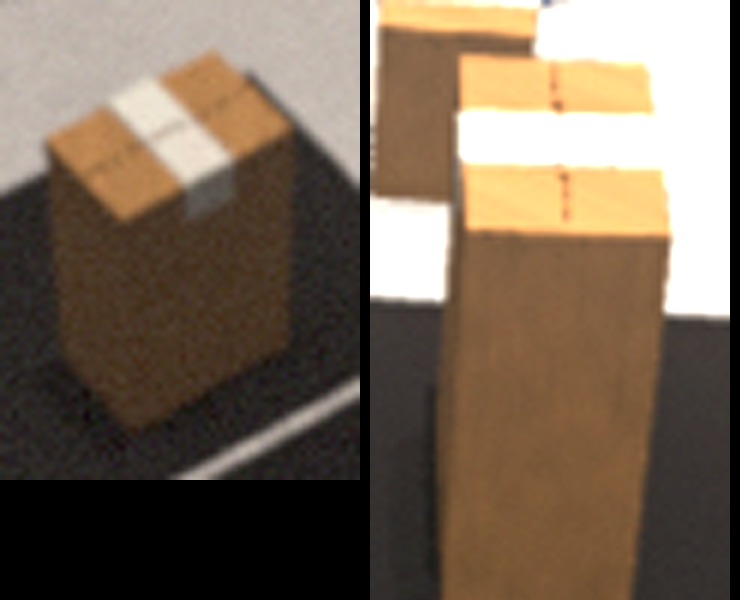

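The enlarged crop confirms the plain brown carton. In scene pixels its top corners are near (280,149), (253,164), (266,177) and (294,161), with foot_right near (268,212).

```bash
python3 - <<'E'
from h import *
np.set_printoptions(precision=4,suppress=True)
A=lambda u,v:np.array([245+u/6-.4,140+v/6-.4]);B=lambda u,v:np.array([315+(u-370)/6-.4,195+v/6-.4]);D=lambda u,v:np.array([160+u/1.8,100+v/1.8])
obs=[("scene",'tl',A(212,52)),("scene",'tr',A(47,145)),("scene",'hr',A(125,221)),("scene",'hl',A(293,128)),("scene",'fr',A(138,430)),("scene",'fl',A(290,345)),("scene",'nr',A(68,352)),
("side",'hl',B(465,234)),("side",'tl',B(668,238)),("side",'tr',B(650,64)),("side",'hr',B(460,57)),("side",'nl',D(357,355))]
v,r=fit(obs,[.4,0,0.2]);print("carton",v);print(r)
v1,r=fit(obs[:7],v);print("scene only",v1,abs(r).max());v2,r=fit(obs[7:],v);print("side only",v2,abs(r).max())
F=np.array([.6445,.075]);th=.201;R=np.array([[np.cos(th),np.sin(th)],[-np.sin(th),np.cos(th)]])
for w in(v,v1,v2):
  print("in frame",R@(w[:2]-F),w[2]-th)
  for y in(.0425,-.0425):
    c,s=np.cos(w[2]),np.sin(w[2]);print(R@(w[:2]+[c*.0275-s*y,s*.0275+c*y]-F))
i=camera_info("wrist");print(np.array(i['hand_eye']))
E
```

```text
carton [0.4949 0.0324 0.2363]
[[ 0.9451 -0.4198]
 [-0.2229 -0.9954]
 [-0.0314  0.2264]
 [ 0.9814 -0.0023]
 [-0.4499  1.3928]
 [ 0.3367  0.396 ]
 [-0.717   1.0281]
 [ 0.2265 -0.5143]
 [ 1.4359 -0.0885]
 [-0.0871 -0.2872]
 [-0.1927  0.0446]
 [-0.2044  0.8964]]
scene only [0.4941 0.0322 0.2516] 1.2643317204713753
side only [0.4951 0.0324 0.2293] 1.0899734239170016
in frame [-0.1551 -0.0119] 0.0352913389569072
[-0.1291  0.0316]
[-0.1261 -0.0534]
in frame [-0.1559 -0.0119] 0.05062873416001945
[-0.1306  0.032 ]
[-0.1263 -0.0529]
in frame [-0.1549 -0.0119] 0.028317465563357763
[-0.1286  0.0313]
[-0.1262 -0.0536]
[[-0.0005 -0.9615 -0.275   0.0694]
 [ 1.     -0.0003 -0.0007  0.0003]
 [ 0.0005 -0.275   0.9615 -0.1348]
 [ 0.      0.      0.      1.    ]]
```

Request:
carry_out:
  rows:
    - {"linear":[0.15,-0.2,0],"rot":[0,0,0],"hand":30}
    - {"linear":[0.286,-0.369,0],"rot":[0,0,0],"hand":30}
    - {"linear":[0.286,-0.369,0],"rot":[0,0,0],"hand":30}
    - {"linear":[0.286,-0.369,0],"rot":[0,0,0],"hand":30}
    - {"linear":[0.286,-0.369,0],"rot":[0,0,0],"hand":30}
    - {"linear":[0.286,-0.369,0],"rot":[0,0,0],"hand":30}
    - {"linear":[0.286,-0.369,0],"rot":[0,0,0],"hand":30}
    - {"linear":[0.286,-0.369,0],"rot":[0,0,0],"hand":30}

```text
time_s: 1.9
tcp_pos: [0.2694, -0.2839, 0.2395]
eef_rot: [0.989, 0.15, 0.0, 0.0]
wrist_force: [0.7, -0.3, -0.2]
grip_width: 0.0298
gripper_force: 0.0
```

Request:
carry_out:
  rows:
    - {"linear":[0.286,-0.369,0],"rot":[0,0,0],"hand":30}
    - {"linear":[0.286,-0.369,0],"rot":[0,0,0],"hand":30}
    - {"linear":[0.286,-0.369,0],"rot":[0,0,0],"hand":30}
    - {"linear":[0.286,-0.369,0],"rot":[0,0,0],"hand":30}
    - {"linear":[0.286,-0.369,0],"rot":[0,0,0],"hand":30}
    - {"linear":[0.286,-0.369,0],"rot":[0,0,0],"hand":30}
    - {"linear":[0.2,-0.3,0],"rot":[0,0,0],"hand":30}
    - {"linear":[0,0,0],"rot":[0,0,0.016],"hand":30}

```text
time_s: 2.7
tcp_pos: [0.3562, -0.0446, 0.2395]
eef_rot: [0.995, 0.102, 0.001, -0.001]
wrist_force: [0.2, 0.0, 0.8]
grip_width: 0.0301
gripper_force: 0.0
```

Request:
carry_out:
  rows:
    - {"linear":[0,0,0],"rot":[0,0.0195,0],"hand":30}
    - {"linear":[0,0,0],"rot":[0,0.0195,0],"hand":30}
    - {"linear":[0,0,0],"rot":[0,0.0195,0],"hand":30}
    - {"linear":[0,0,0],"rot":[0,0.0195,0],"hand":30}
    - {"linear":[0,0,0],"rot":[0,0.0195,0],"hand":30}
    - {"linear":[0,0,0],"rot":[0,0,0],"hand":30}
    - {"linear":[0,0,0],"rot":[0,0,0],"hand":30}

```text
time_s: 3.4
tcp_pos: [0.3548, -0.0483, 0.239]
eef_rot: [0.952, 0.094, 0.289, -0.03]
wrist_force: [-0.1, 0.3, -0.1]
grip_width: 0.0299
gripper_force: 0.0
```

```bash
cat >> h.py <<'E'
from scipy.spatial.transform import Rotation as Ro
F=np.array([.6445,.075]);th=.201
RF=np.array([[np.cos(th),np.sin(th),0],[-np.sin(th),np.cos(th),0],[0,0,1]])
def tf(p):return RF@(np.array(p)-[*F,0])
def now(target=None):
    s=telemetry.get_state();R=Ro.from_quat(s['eef_rot']).as_matrix()
    print("t",round(s['time_s'],2),"frame xyz",tf(s['tcp_pos']).round(4),"axes in frame\n",(RF@R).round(3),"w",round(s['grip_width'],4),"F",(RF@s['wrist_force']).round(2))
    if target is not None:
        d=np.array(target)-tf(s['tcp_pos']);print("tool units",(R.T@RF.T@d/.08).round(3))
    return s,R
E
python3 -c "
from h import *
now([-.226,-.012,.026])"
```

```text
t 3.4 frame xyz [-0.3085 -0.0629  0.239 ] axes in frame
 [[ 0.832 -0.002  0.555]
 [-0.004 -1.     0.001]
 [ 0.555 -0.003 -0.832]] w 0.0299 F [-0.05  0.28 -0.15]
tool units [-0.623 -0.63   2.788]
```

Request:
carry_out:
  rows:
    - {"linear":[-0.089,-0.09,0.398],"rot":[0,0,0],"hand":30}
    - {"linear":[-0.089,-0.09,0.398],"rot":[0,0,0],"hand":30}
    - {"linear":[-0.089,-0.09,0.398],"rot":[0,0,0],"hand":30}
    - {"linear":[-0.089,-0.09,0.398],"rot":[0,0,0],"hand":30}
    - {"linear":[-0.089,-0.09,0.398],"rot":[0,0,0],"hand":30}
    - {"linear":[-0.089,-0.09,0.398],"rot":[0,0,0],"hand":30}
    - {"linear":[-0.089,-0.09,0.35],"rot":[0,0,0],"hand":30}
    - {"linear":[0,0,0],"rot":[0,0,0],"hand":30}

```text
time_s: 4.2
tcp_pos: [0.4209, 0.0161, 0.0659]
eef_rot: [0.949, 0.101, 0.297, -0.041]
wrist_force: [-0.5, -0.1, 0.1]
grip_width: 0.0304
gripper_force: 0.0
```

```bash
python3 -c "
from h import *
now([-.226,-.012,.023])
a=get_image('side');b=get_image('wrist')
a=cv2.resize(a[180:340,220:480],None,fx=3,fy=3,interpolation=2);cv2.imwrite('pics/p1.png',a[...,::-1])
"
```

```text
t 4.2 frame xyz [-0.2308 -0.0131  0.0659] axes in frame
 [[ 0.82   0.016  0.572]
 [ 0.003 -1.     0.024]
 [ 0.572 -0.018 -0.82 ]] w 0.0304 F [-0.54  0.01  0.15]
tool units [-0.257 -0.003  0.475]
```

View pics/p1.png

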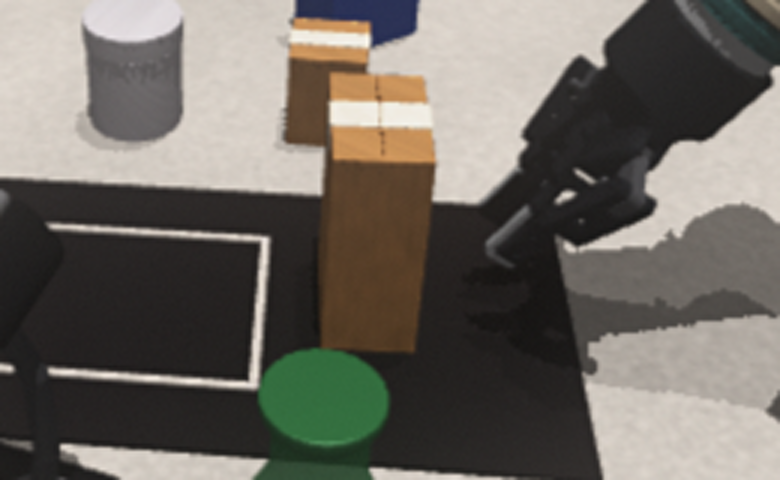

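The picture shows the carton standing undisturbed, with its near bottom corner at about (358,297) full-picture. The leaned fingers are behind it at about (384,265), so I lower them and start the low push.

Request:
carry_out:
  rows:
    - {"linear":[-0.1,0,0.23],"rot":[0,0,0],"hand":30}
    - {"linear":[-0.157,-0.003,0.235],"rot":[0,0,0],"hand":30}
    - {"linear":[0,0,0],"rot":[0,0,0],"hand":30}
    - {"linear":[0,0,0],"rot":[0,0,0],"hand":30}

```text
time_s: 4.7
tcp_pos: [0.4241, 0.0173, 0.0363]
eef_rot: [0.948, 0.1, 0.3, -0.042]
wrist_force: [0.5, -0.2, -0.3]
grip_width: 0.0299
gripper_force: 0.0
```

```bash
python3 -c "
from h import *
now([-.206,-.012,.023])
"
```

```text
t 4.7 frame xyz [-0.2275 -0.0125  0.0363] axes in frame
 [[ 0.816  0.015  0.577]
 [ 0.001 -1.     0.025]
 [ 0.577 -0.02  -0.816]] w 0.0299 F [ 0.47 -0.27 -0.33]
tool units [0.123 0.001 0.291]
```

Request:
carry_out:
  rows:
    - {"linear":[-0.05,0,0.07],"rot":[0,0,0],"hand":30}
    - {"linear":[-0.05,0,0.07],"rot":[0,0,0],"hand":30}
    - {"linear":[0,0,0],"rot":[0,0,0],"hand":30}

```text
time_s: 5.0
tcp_pos: [0.4239, 0.0172, 0.0226]
eef_rot: [0.948, 0.099, 0.3, -0.042]
wrist_force: [0.2, 0.1, 0.1]
grip_width: 0.0305
gripper_force: 0.0
```

```bash
python3 -c "
from h import *
s,R=now([-.206,-.012,.022]);print(s['joints'])
"
```

```text
t 5.0 frame xyz [-0.2277 -0.0126  0.0226] axes in frame
 [[ 0.816  0.014  0.578]
 [-0.    -1.     0.024]
 [ 0.578 -0.02  -0.816]] w 0.0305 F [0.19 0.08 0.06]
tool units [ 0.217 -0.003  0.163]
[-0.45514634  0.30190175  2.63131111  2.18971893  0.47353671 -1.24092112]
```

Request:
carry_out:
  rows:
    - {"linear":[0.041,0,0.029],"rot":[0,0,0],"hand":30}
    - {"linear":[0.041,0,0.029],"rot":[0,0,0],"hand":30}
    - {"linear":[0.041,0,0.029],"rot":[0,0,0],"hand":30}
    - {"linear":[0.041,0,0.029],"rot":[0,0,0],"hand":30}
    - {"linear":[0.041,0,0.029],"rot":[0,0,0],"hand":30}
    - {"linear":[0.041,0,0.029],"rot":[0,0,0],"hand":30}

```text
time_s: 5.6
tcp_pos: [0.4473, 0.0224, 0.022]
eef_rot: [0.948, 0.099, 0.3, -0.042]
wrist_force: [-0.7, -0.4, 0.7]
grip_width: 0.0301
gripper_force: 0.0
```

Request:
carry_out:
  rows:
    - {"linear":[0.041,0,0.029],"rot":[0,0,0],"hand":30}
    - {"linear":[0.041,0,0.029],"rot":[0,0,0],"hand":30}
    - {"linear":[0.041,0,0.029],"rot":[0,0,0],"hand":30}
    - {"linear":[0.041,0,0.029],"rot":[0,0,0],"hand":30}

```text
time_s: 6.0
tcp_pos: [0.462, 0.0259, 0.0215]
eef_rot: [0.948, 0.099, 0.299, -0.042]
wrist_force: [-3.5, -0.5, 2.0]
grip_width: 0.0299
gripper_force: 1.5
```

```bash
python3 -c "
from h import *
s,R=now([-.141,-.012,.022]);print(s['joints'])
a=get_image('side');b=get_image('scene')
a=cv2.resize(a[180:340,220:480],None,fx=3,fy=3,interpolation=2)[:,:450];b=cv2.resize(b[120:280,220:340],None,fx=3,fy=3,interpolation=2)[:480,:350]
cv2.imwrite('pics/p2.png',np.hstack([a,b])[...,::-1])
"
```

```text
t 6.0 frame xyz [-0.1886 -0.0117  0.0215] axes in frame
 [[ 0.818  0.013  0.575]
 [-0.    -1.     0.024]
 [ 0.575 -0.02  -0.818]] w 0.0299 F [-3.58  0.18  2.03]
tool units [0.49  0.011 0.337]
[-0.35500251  0.3195455   2.5457811   2.19833314  0.41157558 -1.14280225]
```

View pics/p2.png

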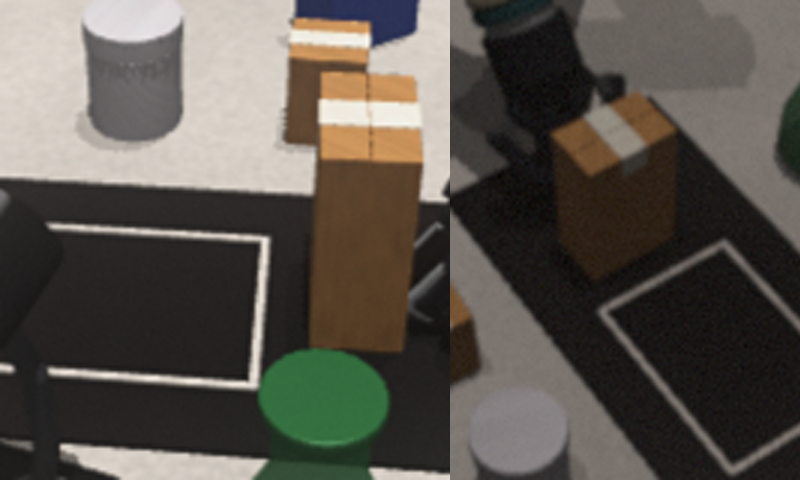

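The carton has slid about 7 mm and still stands upright and square. In full-picture side pixels its near top corner is at about (360,234) and its near bottom corner at about (355,297). I carry on with the low push.

Request:
carry_out:
  rows:
    - {"linear":[0.041,0,0.028],"rot":[0,0,0],"hand":30}
    - {"linear":[0.041,0,0.028],"rot":[0,0,0],"hand":30}
    - {"linear":[0.041,0,0.028],"rot":[0,0,0],"hand":30}
    - {"linear":[0.041,0,0.028],"rot":[0,0,0],"hand":30}
    - {"linear":[0.041,0,0.028],"rot":[0,0,0],"hand":30}
    - {"linear":[0.041,0,0.028],"rot":[0,0,0],"hand":30}

```text
time_s: 6.7
tcp_pos: [0.4863, 0.0308, 0.0222]
eef_rot: [0.948, 0.099, 0.3, -0.042]
wrist_force: [-1.4, -0.4, -0.5]
grip_width: 0.0304
gripper_force: 0.6
```

Request:
carry_out:
  rows:
    - {"linear":[0.041,0,0.028],"rot":[0,0,0],"hand":30}
    - {"linear":[0.041,0,0.028],"rot":[0,0,0],"hand":30}
    - {"linear":[0.041,0,0.028],"rot":[0,0,0],"hand":30}
    - {"linear":[0.041,0,0.028],"rot":[0,0,0],"hand":30}
    - {"linear":[0.02,0,0.014],"rot":[0,0,0],"hand":30}
    - {"linear":[0,0,0],"rot":[0,0,0],"hand":30}

```text
time_s: 7.3
tcp_pos: [0.5041, 0.0346, 0.0229]
eef_rot: [0.948, 0.099, 0.3, -0.042]
wrist_force: [-0.2, 0.7, -0.1]
grip_width: 0.0299
gripper_force: 0.0
```

```bash
python3 -c "
from h import *
s,R=now([-.141,-.012,.022]);print(s['joints'])
a=get_image('side');b=get_image('scene')
a=cv2.resize(a[190:310,250:370],None,fx=5,fy=5,interpolation=2)[:600,:];b=cv2.resize(b[150:270,255:345],None,fx=4.4,fy=4.4,interpolation=2)[:528,:]
o=np.zeros((600,600+b.shape[1]-200,3),np.uint8);o[:,:400]=a[:,100:500];o[:b.shape[0],400:]=b;print(o.shape)
cv2.imwrite('pics/p3.png',cv2.convertScaleAbs(o,alpha=1.3)[...,::-1])
"
```

```text
t 7.3 frame xyz [-0.1456 -0.0115  0.0229] axes in frame
 [[ 0.816  0.014  0.578]
 [ 0.    -1.     0.024]
 [ 0.578 -0.019 -0.816]] w 0.0299 F [-0.05  0.75 -0.11]
tool units [0.041 0.007 0.042]
[-0.27856565  0.34043311  2.45481086  2.16569253  0.35463492 -1.02930538]
(600, 796, 3)
```

View pics/p3.png

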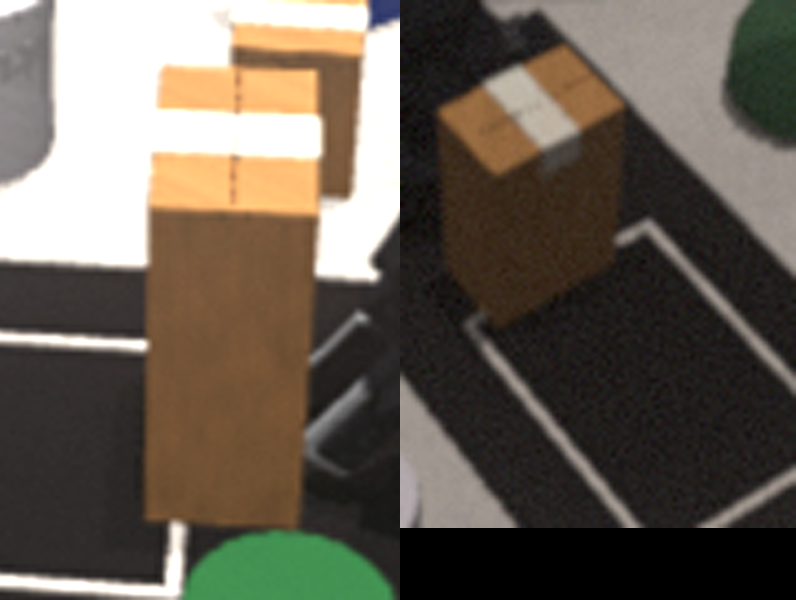

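The carton stands upright with its far bottom edge past the near line. In scene pixels foot_right is at about (277,225) and foot_left at about (303,210).

```bash
python3 - <<'E'
from h import *
np.set_printoptions(precision=4,suppress=True)
A=lambda u,v:np.array([255+(u-400)/4.4-.4,150+v/4.4-.4]);B=lambda u,v:np.array([270+u/5-.4,190+v/5-.4])
obs=[("scene",k,A(*p)) for k,p in dict(tl=(565,44),tr=(439,110),hr=(496,175),hl=(624,102),fr=(498,328),fl=(613,262),nr=(445,262)).items()]
obs+=[("side",k,B(*p)) for k,p in dict(hr=(160,66),tr=(318,70),tl=(318,215),hl=(148,208),fl=(145,521),nl=(300,527)).items()]
v0,r=fit(obs,[.54,.04,.2]);print(abs(r).max())
for w in(v0,fit(obs[:7],v0)[0],fit(obs[7:],v0)[0]):
  print(w,"frame",tf([*w[:2],0]),w[2]-th)
  for y in(.0425,-.0425):
    c,s=np.cos(w[2]),np.sin(w[2]);print(tf(np.r_[w[:2]+[c*.0275-s*y,s*.0275+c*y],0]))
E
```

```text
1.9790050642002939
[0.5426 0.0414 0.2135] frame [-0.1065 -0.0125  0.    ] 0.012461050803408591
[-0.0796  0.0303  0.    ]
[-0.0785 -0.0547  0.    ]
[0.5399 0.042  0.2171] frame [-0.1091 -0.0114  0.    ] 0.016128091920698362
[-0.0823  0.0315  0.    ]
[-0.0809 -0.0535  0.    ]
[0.5436 0.041  0.2189] frame [-0.1057 -0.0132  0.    ] 0.017883150501345008
[-0.0789  0.0298  0.    ]
[-0.0774 -0.0552  0.    ]
```

The far bottom edge is about 16 mm inside, and the whole carton will need about 24 mm to spare at each end. I push 8 mm more, then back off and rise for the high push.

Request:
carry_out:
  rows:
    - {"linear":[0.041,0,0.029],"rot":[0,0,0],"hand":30}
    - {"linear":[0.041,0,0.029],"rot":[0,0,0],"hand":30}
    - {"linear":[0,0,0],"rot":[0,0,0],"hand":30}
    - {"linear":[-0.15,0,-0.11],"rot":[0,0,0],"hand":30}
    - {"linear":[-0.15,0,-0.11],"rot":[0,0,0],"hand":30}
    - {"linear":[0,0,0],"rot":[0,0,0],"hand":30}

```text
time_s: 8.0
tcp_pos: [0.4806, 0.0299, 0.0227]
eef_rot: [0.948, 0.099, 0.299, -0.042]
wrist_force: [-0.2, 0.3, -0.4]
grip_width: 0.0302
gripper_force: 0.0
```

Request:
carry_out:
  rows:
    - {"linear":[0.186,0,-0.263],"rot":[0,0,0],"hand":30}
    - {"linear":[0.186,0,-0.263],"rot":[0,0,0],"hand":30}
    - {"linear":[0.186,0,-0.263],"rot":[0,0,0],"hand":30}
    - {"linear":[0.186,0,-0.263],"rot":[0,0,0],"hand":30}
    - {"linear":[0,0,0],"rot":[0,0,0],"hand":30}
    - {"linear":[0,0,0],"rot":[0,0,0],"hand":30}

```text
time_s: 8.6
tcp_pos: [0.4848, 0.0337, 0.0933]
eef_rot: [0.946, 0.101, 0.303, -0.049]
wrist_force: [0.7, -0.4, -0.7]
grip_width: 0.0301
gripper_force: 0.0
```

```bash
python3 -c "
from h import *
s,R=now([-.15,-.012,.126])
a=get_image('side');b=get_image('scene')
a=cv2.resize(a[190:310,250:370],None,fx=5,fy=5,interpolation=2)[:600,:];b=cv2.resize(b[150:270,255:345],None,fx=4.4,fy=4.4,interpolation=2)[:528,:]
o=np.zeros((600,600+b.shape[1]-200,3),np.uint8);o[:,:400]=a[:,100:500];o[:b.shape[0],400:]=b
cv2.imwrite('pics/p4.png',cv2.convertScaleAbs(o,alpha=1.3)[...,::-1])
"
```

```text
t 8.6 frame xyz [-0.1647 -0.0086  0.0933] axes in frame
 [[ 0.813  0.023  0.582]
 [-0.    -0.999  0.039]
 [ 0.583 -0.032 -0.812]] w 0.0301 F [ 0.56 -0.52 -0.7 ]
tool units [ 0.387  0.034 -0.226]
```

View pics/p4.png

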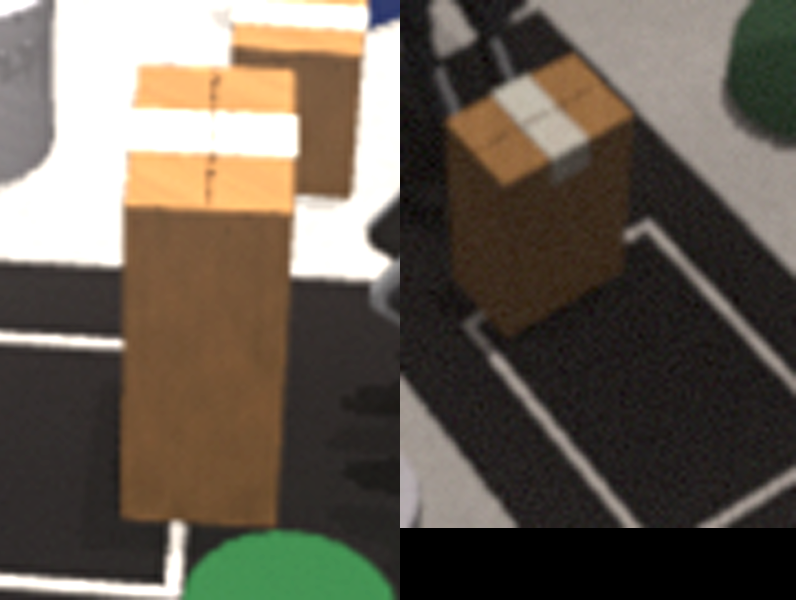

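The carton stands clear of the gripper with its far edge about 24 mm inside the near line; in side pixels foot_left is at about (294,293). I rise to about 126 mm and then push high.

Request:
carry_out:
  rows:
    - {"linear":[0.08,0.015,-0.12],"rot":[0,0,0],"hand":30}
    - {"linear":[0.08,0.015,-0.12],"rot":[0,0,0],"hand":30}
    - {"linear":[0.08,0.015,-0.11],"rot":[0,0,0],"hand":30}
    - {"linear":[0,0,0],"rot":[0,0,0],"hand":30}
    - {"linear":[0,0,0],"rot":[0,0,0],"hand":30}

```text
time_s: 9.2
tcp_pos: [0.484, 0.0292, 0.1256]
eef_rot: [0.947, 0.101, 0.301, -0.05]
wrist_force: [-0.1, 0.3, 0.4]
grip_width: 0.0299
gripper_force: 0.0
```

```bash
python3 -c "
from h import *
s,R=now([-.085,-.012,.126])"
```

```text
t 9.2 frame xyz [-0.1664 -0.0128  0.1256] axes in frame
 [[ 0.814  0.022  0.58 ]
 [-0.002 -0.999  0.04 ]
 [ 0.58  -0.034 -0.814]] w 0.0299 F [-0.01  0.27  0.38]
tool units [0.832 0.012 0.587]
```

Request:
carry_out:
  rows:
    - {"linear":[0.045,0,0.032],"rot":[0,0,0],"hand":30}
    - {"linear":[0.045,0,0.032],"rot":[0,0,0],"hand":30}
    - {"linear":[0.045,0,0.032],"rot":[0,0,0],"hand":30}
    - {"linear":[0.045,0,0.032],"rot":[0,0,0],"hand":30}
    - {"linear":[0.041,0,0.029],"rot":[0,0,0],"hand":30}
    - {"linear":[0.041,0,0.029],"rot":[0,0,0],"hand":30}
    - {"linear":[0.041,0,0.029],"rot":[0,0,0],"hand":30}
    - {"linear":[0.041,0,0.029],"rot":[0,0,0],"hand":30}

```text
time_s: 10.0
tcp_pos: [0.5174, 0.0365, 0.1266]
eef_rot: [0.947, 0.101, 0.302, -0.049]
wrist_force: [-0.6, -1.1, 1.3]
grip_width: 0.0302
gripper_force: 0.4
```

Request:
carry_out:
  rows:
    - {"linear":[0.041,0,0.029],"rot":[0,0,0],"hand":30}
    - {"linear":[0.041,0,0.029],"rot":[0,0,0],"hand":30}
    - {"linear":[0.041,0,0.029],"rot":[0,0,0],"hand":30}
    - {"linear":[0.041,0,0.029],"rot":[0,0,0],"hand":30}

```text
time_s: 10.4
tcp_pos: [0.5332, 0.04, 0.1267]
eef_rot: [0.947, 0.101, 0.302, -0.049]
wrist_force: [-0.3, 0.5, 0.3]
grip_width: 0.03
gripper_force: 0.3
```

```bash
python3 -c "
from h import *
s,R=now([-.085,-.012,.126])
a=get_image('side');b=get_image('scene')
a=cv2.resize(a[190:310,250:370],None,fx=5,fy=5,interpolation=2)[:600,:];b=cv2.resize(b[150:270,255:345],None,fx=4.4,fy=4.4,interpolation=2)[:528,:]
o=np.zeros((600,600+b.shape[1]-200,3),np.uint8);o[:,:400]=a[:,100:500];o[:b.shape[0],400:]=b
cv2.imwrite('pics/p5.png',cv2.convertScaleAbs(o,alpha=1.3)[...,::-1])
"
```

```text
t 10.4 frame xyz [-0.1161 -0.0121  0.1267] axes in frame
 [[ 0.814  0.022  0.581]
 [-0.001 -0.999  0.039]
 [ 0.581 -0.033 -0.813]] w 0.03 F [-0.18  0.59  0.26]
tool units [0.311 0.007 0.232]
```

View pics/p5.png

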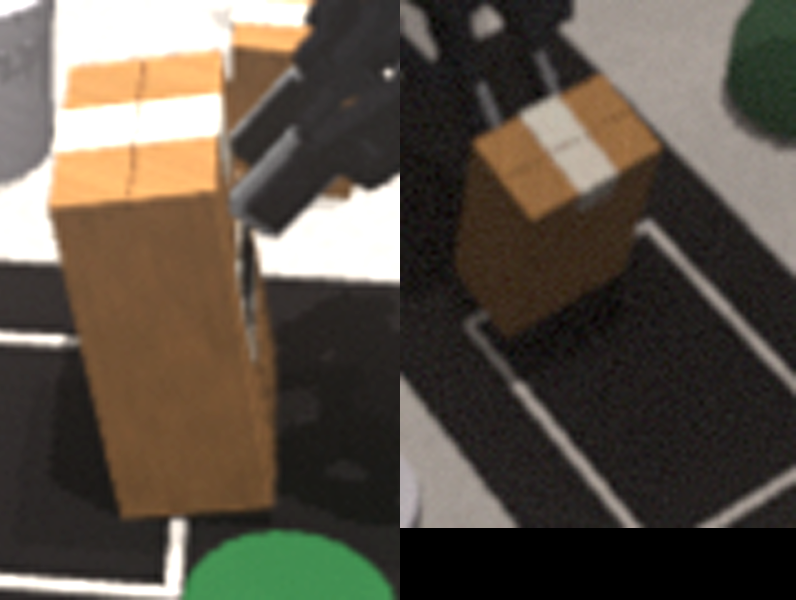

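The carton is tipping about its unmoved far bottom edge, now by about 10 degrees; foot_left is still at side pixel (294,293). I carry on with the push.

Request:
carry_out:
  rows:
    - {"linear":[0.041,0,0.029],"rot":[0,0,0],"hand":30}
    - {"linear":[0.041,0,0.029],"rot":[0,0,0],"hand":30}
    - {"linear":[0.041,0,0.029],"rot":[0,0,0],"hand":30}
    - {"linear":[0.041,0,0.029],"rot":[0,0,0],"hand":30}
    - {"linear":[0.041,0,0.029],"rot":[0,0,0],"hand":30}
    - {"linear":[0.041,0,0.029],"rot":[0,0,0],"hand":30}
    - {"linear":[0.041,0,0.029],"rot":[0,0,0],"hand":30}
    - {"linear":[0.041,0,0.029],"rot":[0,0,0],"hand":30}

```text
time_s: 11.3
tcp_pos: [0.5645, 0.0471, 0.1268]
eef_rot: [0.947, 0.101, 0.302, -0.049]
wrist_force: [0.4, -0.2, 0.4]
grip_width: 0.0301
gripper_force: 0.0
```

Request:
carry_out:
  rows:
    - {"linear":[0,0,0],"rot":[0,0,0],"hand":30}
    - {"linear":[0,0,0],"rot":[0,0,0],"hand":30}
    - {"linear":[0,0,0],"rot":[0,0,0],"hand":30}
    - {"linear":[0,0,0],"rot":[0,0,0],"hand":30}
    - {"linear":[0,0,0],"rot":[0,0,0],"hand":30}

```text
time_s: 11.8
tcp_pos: [0.564, 0.047, 0.1268]
eef_rot: [0.947, 0.101, 0.302, -0.049]
wrist_force: [0.2, -0.7, 0.7]
grip_width: 0.0299
gripper_force: 0.0
```

```bash
python3 -c "
from h import *
s,R=now([-.15,-.012,.16])
b=get_image('scene')
b=cv2.resize(b[150:300,240:390],None,fx=4,fy=4,interpolation=2)
cv2.imwrite('pics/p6.png',cv2.convertScaleAbs(b,alpha=1.4)[...,::-1])
"
```

```text
t 11.8 frame xyz [-0.0844 -0.0114  0.1268] axes in frame
 [[ 0.814  0.022  0.581]
 [-0.001 -0.999  0.039]
 [ 0.581 -0.033 -0.813]] w 0.0299 F [ 0.08 -0.68  0.66]
tool units [-0.426 -0.024 -0.814]
```

View pics/p6.png

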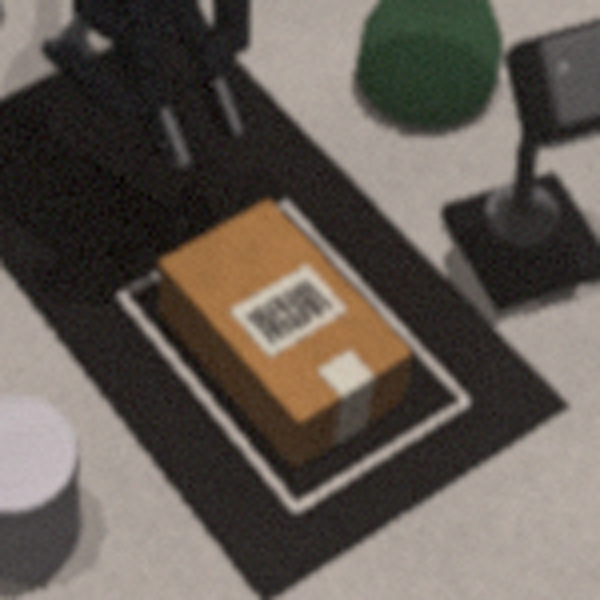

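The carton lies flat with the barcode upward at about (312,228). All four lines of the frame show around it. I draw the arm back and check the corners numerically.

Request:
carry_out:
  rows:
    - {"linear":[-0.1,0,-0.2],"rot":[0,0,0],"hand":30}
    - {"linear":[-0.1,0,-0.2],"rot":[0,0,0],"hand":30}
    - {"linear":[-0.1,0,-0.2],"rot":[0,0,0],"hand":30}
    - {"linear":[0,0,0],"rot":[0,0,0],"hand":30}
    - {"linear":[0,0,0],"rot":[0,0,0],"hand":30}

```text
time_s: 12.35
tcp_pos: [0.5185, 0.0355, 0.1522]
eef_rot: [0.947, 0.101, 0.302, -0.049]
wrist_force: [0.3, -0.1, 0.6]
grip_width: 0.0299
gripper_force: 0.0
```

```bash
python3 -c "
from h import *
now()
A=lambda u,v:(240+u/4-.4,150+v/4-.4)
for n,p,z in(('foot_r',(167,308),.003),('head_r',(297,467),.003),('head_l',(408,400),.003),('top near l',(267,198),.058),('top near r',(160,263),.058),('top far r',(297,420),.058),('top far l',(412,355),.058)):print(n,tf(onz('scene',A(*p),z)).round(4))
"
```

```text
t 12.35 frame xyz [-0.1314 -0.0136  0.1522] axes in frame
 [[ 0.813  0.021  0.582]
 [-0.001 -0.999  0.039]
 [ 0.582 -0.032 -0.813]] w 0.0299 F [ 0.3  -0.18  0.57]
foot_r [-0.069  -0.0478  0.003 ]
head_r [ 0.0693 -0.0489  0.003 ]
head_l [0.0703 0.0348 0.003 ]
top near l [-0.071   0.0291  0.058 ]
top near r [-0.0669 -0.0541  0.058 ]
top far r [ 0.0683 -0.0521  0.058 ]
top far l [0.0709 0.0296 0.058 ]
```

All corners lie at least 13 mm inside the outline, and the arm touches nothing.

```bash
python3 -c "
from rig import arm
print(arm.sign_off())"
```

```text
the job is handed in; nothing more can be done
None
```

The carton was slid over the near line and toppled; it lies flat, label up, with every corner at least 13 mm inside the frame outline by my measurement; the job is handed in at about 12 s, no verdict returned.

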